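Sterilise the ring moulds on programme two

ROBOT

A 7-joint arm with a two-finger parallel gripper is mounted at the origin on a cart in front of the work surface, level with it; the furniture and walls round the work are solid. World frame = base frame: x ahead of the robot, y to its left, z up, the work surface at z = 0. Lengths are in m, angles in rad, forces in N, time in s.
With the tool pointing down it reaches from about 0.425 to 0.925 m from the base axis. Payload 6.8 kg.
Tool frame: the origin (TCP) lies midway between the tips of the shut fingers; the grasp point (between the pads) lies 19 mm behind it; z points along the fingers, y is the line along which they close (so a half turn about z gives the same grasp; the last joint's range is limited). The gripper opens to 88 mm and grips with 3 to 60 N. Pads are 20 mm wide; open, the fingers measure 115 mm over their backs; the gripper's body (75 mm by 178 mm) begins 61 mm behind the grasp point.
Start: joints at [-1.31, 0.477, 0.022, 1.555, -0.011, 1.109, -0.083], TCP at [0.243, 0.63, 0.223] pointing down, gripper open.
Joint ranges: [-2.96, 2.96], [-0.34, 2.1], [-1.41, 1.46], [0.24, 2.44], [-1.37, 4.51], [0.17, 1.92], [-2.96, 2.96]. Speed limits (rad/s): [2.39, 2.39, 3.14, 3.14, 3.14, 3.14, 3.14].

INTERFACE

Orientations are given as a unit quaternion [x, y, z, w].
In Python, from bench import bot gives the robot as it stands.
- The arm moves only by the shell command python3 -m handwheel 'ROWS' [OPENING] [FORCE]. ROWS is a JSON object of lists of equal length, an entry for each row: "linear": the shift along the tool's x, y, z normalised to -1 to 1, where 1 is 15 cm, a list of three; "turn": the turn about the tool's z normalised to -1 to 1, where 1 is 1.5 rad. In form: {"linear": [[tx, ty, tz], ...], "turn": [turn, ...]}. A call has 1 to 12 rows; each row shifts and turns the commanded pose from where the row before left it, along the tool's axes as they then stand; what a row does not reach is not made up. A row lasts 1/10 s, in which the tool goes at most 50 mm and 8.59 degrees, less where a joint would pass 70% of its speed; a pose out of reach is approached as far as the arm can. A call with a number of a shift or a turn outside -1 to 1 is refused whole. A call with a gripper value outside its range is refused whole. OPENING is the opening, from 0 (shut) to 1 (fully open), set as the call begins (- or left out, the last holds). The fingers move at their own pace and stop on an object; FORCE is the grip in N (left out, the last holds). Time passes only in rows, so rows that do not move let the fingers close. It gives the time, the measured TCP pose, the force, the opening and the grip force at its end, in the units of the state.
- bot.sense(): the state, without advancing time (a new reading comes with each control period).
- bot.get_image(name): name is "scene" or "top"; returns the picture (480x640x3 uint8, red, green, blue); there is no depth.
- bot.calibration(name): a dict with "camera_matrix" (3x3 intrinsics, pixels), "k1" (the pictures are not rectified: a ray, as slopes to the right and down, at radius r is drawn at 1 + k1 r^2 times it, then the intrinsics apply), "extrinsics" (4x4, takes a point from world to camera coordinates). Camera axes: x right, y down, z forward; pixel columns grow to the right and rows downward; lengths in m; the calibration is good to about 2 mm. A picture is of the moment at which its call begins. calibration takes no time and is no camera call.
- bot.close_job(): hands the job in; it is judged then, once.
The state is a dict: "time_s": time; "joint_positions": joint angles; "qvel": joint speeds; "joint_torque": joint torques, N m; "tcp_pos": TCP position; "tool_rot": TCP orientation; "ft_force": force on the tool from outside, world axes, zero at the start; "moment": the same for the moment, N m; "finger_gap": finger opening in m; "grip_force": force on a finger pad.
Only numpy, scipy, OpenCV 4.12 (cv2) and the standard library are available. Lean on these libraries where they do the work, as an engineer would, in place of code of your own. Each camera call takes 0.05 s, during which the arm holds its last target. There are 200 camera calls.

TASK

Sterilise the steel ring moulds standing on the steel table (not the things on the hob): switch the small steriliser off with its programme knob (open-ring mark), pull its tray out to the stop and stand every mould on the tray floor, upright and none on top of another. Then slide the tray fully home under the hood and set the knob to programme two (two dots). The lamps must stay off as long as the tray is open; leave the two lidded tubs where they are.

Things in the scene. Friction and masses are not known exactly. Their poses are not given: they have to be found in the camera images.
- mould_1_center (a point): centre, half-way up, of an open steel ring mould standing on the table: 55 mm outside diameter, 34 mm tall, thin wall, z up. Three or four such moulds (two sizes, 55 and 44 mm) are there; absent ones read None from the start
- mould_2_center (a point): centre, half-way up, of an open steel ring mould standing on the table: 55 mm outside diameter, 34 mm tall, thin wall, z up. Three or four such moulds (two sizes, 55 and 44 mm) are there; absent ones read None from the start
- mould_3_center (a point): centre, half-way up, of an open steel ring mould standing on the table: 44 mm outside diameter, 34 mm tall, thin wall, z up. Three or four such moulds (two sizes, 55 and 44 mm) are there; absent ones read None from the start
- mould_4_center (a point): centre, half-way up, of an open steel ring mould standing on the table: 44 mm outside diameter, 34 mm tall, thin wall, z up. Three or four such moulds (two sizes, 55 and 44 mm) are there; absent ones read None from the start
- knob_grip (a point): point on the vertical axis of the steriliser's black programme knob, on the hood's roof, half-way up its grip bar. The bar is 48 mm long (along this point's x), 13 mm wide (along its y), 28 mm tall, from 14 mm below to 14 mm above this point, on a 54 mm disc; the white pointer line is at the bar's +x end. The bar's top is 34 mm above the roof
- knob (a joint): angle of the programme knob, rad, growing clockwise seen from above. It clicks into four positions: 0 = off (mark: a small open ring), 0.70 = programme 1 (one dot), 1.40 = programme 2 (two dots), 2.09 = programme 3 (three dots); left near one it snaps into it. Stops 0.06 beyond both ends. About 0.1 N m takes it over a click
- tray (a joint): how far the steriliser's steel tray is pulled out, m: 0 = fully home under the hood, 0.13 = out at its stop. Straight slide, friction about 3 N, stays where it is left
- tray_handle (a point): middle of the straight top bar of the tray's handle: a round bar 12 mm thick and 100 mm long along this point's y, 72 mm above the table, in front of the tray (112 mm in front of the tray's centre). It can be pinched from above; with the tray home the hood's front (100 mm high) is 50 mm behind it. This point's -x is the direction in which the tray pulls out (roughly towards the robot)
- tray_floor (a point): centre of the tray's flat floor (upper face, 12 mm above the table), moves with the tray; axes as tray_handle. Floor inside the rim: 112 mm along x, 322 mm along y; the rim stands 10 mm above the floor and 4 mm thick. The hood leaves 80 mm height over the table for what goes in; fully out, the tray's centre is 68 mm in front of the hood's front face. The hood is fixed, 130 mm deep, 370 mm wide, 100 mm high
- steel_bin: fixed obstacle: tall steel bin, 140 mm square, 405 mm high, left of the steriliser; origin under its centre
- bottle_caddy: fixed obstacle: empty sheet-metal caddy, 150 mm along x, 208 mm along y, 223 mm high; origin under its centre
- tub: bystander: white tub with a white lid, 73 mm wide, 64 mm tall, origin under its centre
- small_tub: bystander: small white tub with a red press-on lid, 61 mm wide, 42 mm tall, origin under its centre
Things that resemble listed ones, but are neither listed nor needed, are in the scene too. Leave any blue look-alike of the part that bears mould_1_center alone.

How it is judged:
On the way, in this order (a step that is already met when the one before it is completed fails the run):
1. the knob is at off (value of joint knob below 0.14 rad), for 0.2 s.
2. the tray is pulled out to its stop (value of joint tray above 0.12 m), for 0.2 s.
3. every mould stands on the tray floor (x of mould_1_center in the frame of tray_floor between -0.056 and 0.056 m and y of mould_1_center in the frame of tray_floor between -0.161 and 0.161 m and z of mould_1_center in the frame of tray_floor between 0.008 and 0.025 m and (angle between mould_1_center's own z axis and vertical below 0.2 rad or angle between mould_1_center's own z axis and vertical above 2.94 rad) and x of mould_2_center in the frame of tray_floor between -0.056 and 0.056 m and y of mould_2_center in the frame of tray_floor between -0.161 and 0.161 m and z of mould_2_center in the frame of tray_floor between 0.008 and 0.025 m and (angle between mould_2_center's own z axis and vertical below 0.2 rad or angle between mould_2_center's own z axis and vertical above 2.94 rad) and x of mould_3_center in the frame of tray_floor between -0.056 and 0.056 m and y of mould_3_center in the frame of tray_floor between -0.161 and 0.161 m and z of mould_3_center in the frame of tray_floor between 0.008 and 0.025 m and (angle between mould_3_center's own z axis and vertical below 0.2 rad or angle between mould_3_center's own z axis and vertical above 2.94 rad) and x of mould_4_center in the frame of tray_floor between -0.056 and 0.056 m and y of mould_4_center in the frame of tray_floor between -0.161 and 0.161 m and z of mould_4_center in the frame of tray_floor between 0.008 and 0.025 m and (angle between mould_4_center's own z axis and vertical below 0.2 rad or angle between mould_4_center's own z axis and vertical above 2.94 rad)), for 0.3 s.
4. the tray is fully home with the moulds on it (all of step 3 and value of joint tray below 0.006 m), for 0.2 s.
5. the knob is at programme two (value of joint knob between 1.256 and 1.536 rad), for 0.3 s.
At the end, for the whole second after the job is handed in: The tray is home (within 6 mm of its inner stop), every mould present stands on the tray floor inside the rim, upright (within about 11 degrees, either end up), none stacked, and the knob rests at programme two (1.40 rad, within 0.14 rad) (all of step 4 and all of step 5 and velocity of joint knob between -0.05 and 0.05 rad/s); the robot touches nothing.
It fails at once if the knob is on a programme while the tray is open by more than 30 mm (value of joint tray above 0.03 m and value of joint knob above 0.35 rad).
It fails at once if the tub is moved by more than 25 mm (distance of tub from where it was at the start of the episode above 0.025 m).
It fails at once if the small tub is moved by more than 25 mm (distance of small_tub from where it was at the start of the episode above 0.025 m).
Of mould_1, mould_2, mould_3, mould_4 only 3 to 4 are there at a start; the rules pass over those that are not, and their reading is None.
At some moment in a run one of mould_1, mould_2, mould_3, mould_4 may be knocked a few centimetres aside while the robot is not near it.
Once in a run the grip may slacken for a moment while it holds something.
It also fails if it takes over 200 s, if anything falls off the work surface, if the arm or the gripper's body presses on something with over 40 N, if the wrist force passes 120 N, or if a joint passes its speed limit or range.

## Working session

There is one attempt and no reset: what is moved stays moved. The work goes in short steps, Python scripts to look and compute and a shell command to move; the robot and the scene stay as the last step left them, time stands still between calls to the robot, and variables do not carry over. Pictures are saved under pics/ and viewed, at most 14 in all, crops included, and the job is handed in when it is done.

```bash
mkdir -p pics; ls
cat > h.py <<'E'
import numpy as np, cv2
from bench import bot
def cam(n):
    c=bot.calibration(n); return np.array(c["camera_matrix"]),float(c["k1"]),np.array(c["extrinsics"])
def ray(n,u,v):
    K,k1,E=cam(n); d=np.linalg.inv(K)@[u,v,1]; s=d[:2]; x=s.copy()
    for _ in range(30): x=s/(1+k1*(x@x))
    R,t=E[:3,:3],E[:3,3]; w=R.T@[x[0],x[1],1]; return -R.T@t,w/np.linalg.norm(w)
def atz(n,u,v,z):
    o,d=ray(n,u,v); return o+d*(z-o[2])/d[2]
def tri(*obs):
    A=np.zeros((3,3));b=np.zeros(3);P=[ray(*o) for o in obs]
    for o,d in P:
        M=np.eye(3)-np.outer(d,d);A+=M;b+=M@o
    X=np.linalg.solve(A,b); return X,[np.linalg.norm((np.eye(3)-np.outer(d,d))@(X-o)) for o,d in P]
def proj(n,X):
    K,k1,E=cam(n); p=E[:3,:3]@np.asarray(X)+E[:3,3]; s=p[:2]/p[2]; s=s*(1+k1*(s@s)); return (K@[s[0],s[1],1])[:2]
def snap(n,f):
    im=bot.get_image(n); cv2.imwrite(f"pics/{f}.png",im[:,:,::-1]); return im
def crop(n,f,x,y,w,h,k):
    im=cv2.imread(f"pics/{n}.png")[y:y+h,x:x+w]; cv2.imwrite(f"pics/{f}.png",cv2.resize(im,None,fx=k,fy=k,interpolation=cv2.INTER_CUBIC))
E
python3 - <<'E'
from h import *
np.set_printoptions(precision=4,suppress=True)
for n in("scene","top"):
    snap(n,n+"0"); print(n,*cam(n))
a=cv2.imread("pics/scene0.png");b=cv2.imread("pics/top0.png")
s=bot.sense(); print({k:np.round(v,4) for k,v in s.items()})
E
```

```text
pics
scene [[618.4594   0.     319.6507]
 [  0.     618.4594 236.9936]
 [  0.       0.       1.    ]] -0.028539963634739467 [[ 0.9992 -0.0391  0.0115 -0.4766]
 [-0.0231 -0.777  -0.6291  0.0962]
 [ 0.0335  0.6283 -0.7772  1.5976]
 [ 0.      0.      0.      1.    ]]
top [[464.8578   0.     321.4089]
 [  0.     464.8578 239.4867]
 [  0.       0.       1.    ]] -0.1098899590177553 [[ 0.0062 -1.      0.0053  0.0324]
 [-0.9926 -0.0068 -0.1211  0.4815]
 [ 0.1211 -0.0045 -0.9926  1.2307]
 [ 0.      0.      0.      1.    ]]
{'time_s': np.float64(0.1), 'joint_positions': array([-1.3101,  0.4777,  0.0223,  1.5563, -0.0115,  1.1093, -0.0831]), 'qvel': array([ 0.0016, -0.0015,  0.001 , -0.0016,  0.0005,  0.0008, -0.0005]), 'joint_torque': array([  0.003 , -58.409 ,   1.539 , -27.3314,  -0.0543,   0.013 ,
         0.0001]), 'tcp_pos': array([0.2432, 0.6291, 0.2218]), 'tool_rot': array([ 0.1834,  0.983 , -0.0008, -0.0001]), 'ft_force': array([ 0.5182,  0.5147, -0.5342]), 'moment': array([0.0329, 0.0202, 0.0417]), 'grip_force': np.float64(0.0), 'finger_gap': np.float64(0.0879)}
```

View pics/scene0.png

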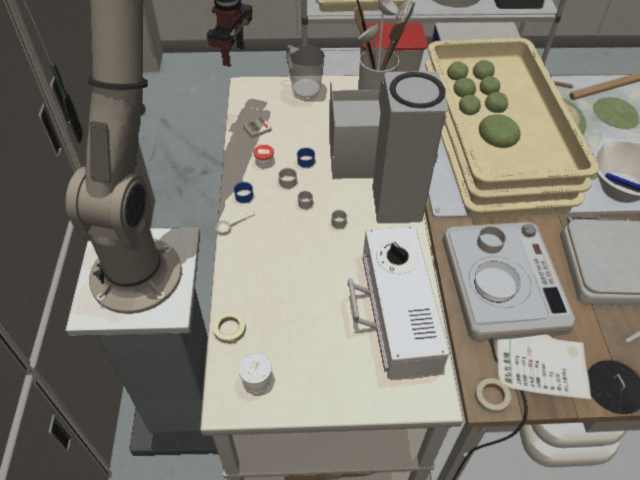

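View pics/top0.png

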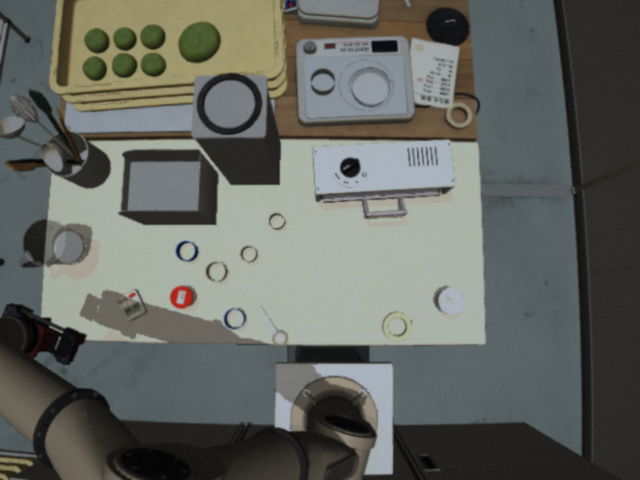

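The scene shows three steel moulds near scene (339,218), (305,199), (288,177), or top (277,221), (249,254), (217,271). The two blue look-alikes are separate. The knob is at top (350,167). I'll enlarge next.

Run:
```python
from h import *
a=cv2.imread("pics/scene0.png");b=cv2.imread("pics/top0.png")
r=lambda i,x,y,w,h,k:cv2.resize(i[y:y+h,x:x+w],None,fx=k,fy=k,interpolation=cv2.INTER_CUBIC)
L=np.hstack([r(a,270,150,100,100,4),r(a,340,215,100,100,4)])
M=np.hstack([r(b,200,200,100,75,4),r(b,310,140,100,75,4)])
cv2.imwrite("pics/c0.png",cv2.resize(np.vstack([L[:300],M]),(800,600)))
cv2.imwrite("pics/c1.png",r(a,340,215,110,170,3.5))
```

```text
(no output)
```

View pics/c0.png

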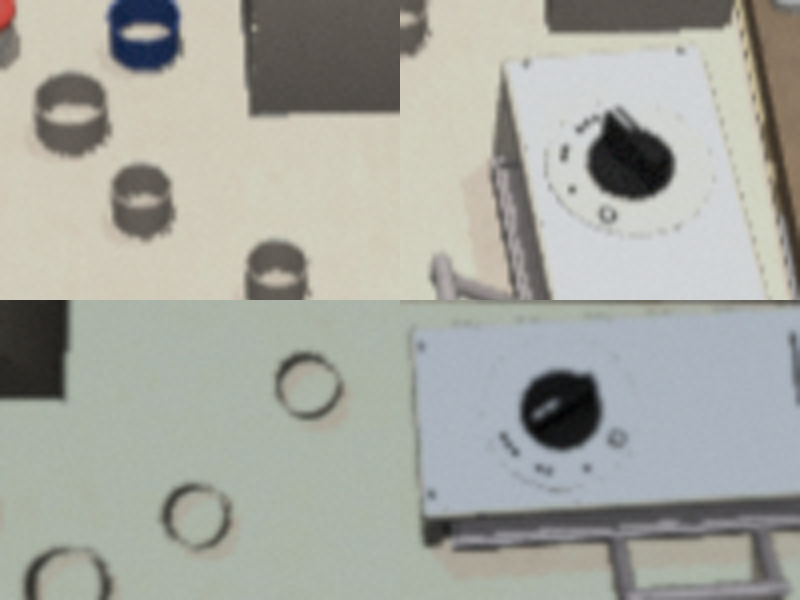

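View pics/c1.png

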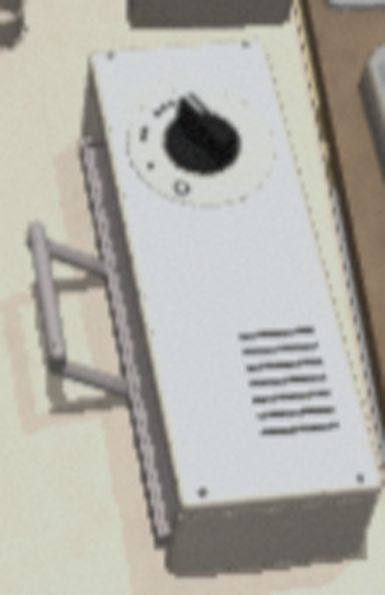

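Run:
```python
from h import *
np.set_printoptions(precision=4,suppress=True)
for n,s,t in [("A",(338.8,219),(277.2,221.2)),("B",(305.5,200.2),(249.2,253.8)),("C",(287.8,178.5),(216.8,271)),
 ("knobdisc",(398,255.7),(350.2,167.5)),("hL",(350.6,280.7),(366,214)),("hR",(356.3,317.9),(406,212)),("small_tub",(264,152),(182,297)),("blue1",(306,158),(187,251)),("blue2",(244,192),(234,318)),("bincorner",(378,215),(222,180))]:
    print(n,*tri(("scene",*s),("top",*t)), atz("scene",*s,.017),atz("top",*t,.017))
for p in [(366.3,230.7),(415.7,227),(448.6,354.1),(392.9,359.3)]: print("roof",atz("scene",*p,.1))
for nm,p in [("knob",(398,255.7)),("ring",(392,268.7)),("3dot",(386.7,246.2)),("1dot",(383,261.7))]: print(nm,atz("scene",*p,.1))
for p in [(313.5,147),(314,195),(452,140),(454,187)]: print("rooftop",atz("top",*p,.1))
```

```text
A [0.5342 0.1576 0.0169] [np.float64(0.0015621159138475016), np.float64(0.0015621159138475861)] [0.5357 0.1578 0.017 ] [0.5326 0.1574 0.017 ]
B [0.4441 0.2332 0.0135] [np.float64(0.0018293430354520252), np.float64(0.0018293430354519868)] [0.4459 0.2303 0.017 ] [0.442  0.2324 0.017 ]
C [0.3955 0.3213 0.0125] [np.float64(0.0010312310784889613), np.float64(0.0010312310784890112)] [0.3966 0.3171 0.017 ] [0.3942 0.3202 0.017 ]
knobdisc [ 0.6646 -0.038   0.1016] [np.float64(0.0022398081783771154), np.float64(0.0022398081783771375)] [0.6839 0.0265 0.017 ] [ 0.6863 -0.0439  0.017 ]
hL [ 0.5475 -0.0823  0.0639] [np.float64(0.0014486979176342187), np.float64(0.0014486979176340704)] [ 0.5536 -0.0494  0.017 ] [ 0.5544 -0.0872  0.017 ]
hR [ 0.5535 -0.1893  0.0649] [np.float64(0.0012603912817414741), np.float64(0.0012603912817413896)] [ 0.5598 -0.1598  0.017 ] [ 0.561  -0.1985  0.017 ]
small_tub [0.3248 0.4082 0.0378] [np.float64(0.00233656669147251), np.float64(0.002336566691472474)] [0.3255 0.4307 0.017 ] [0.3223 0.4141 0.017 ]
blue1 [0.4503 0.4066 0.0114] [np.float64(0.001440162318760242), np.float64(0.001440162318760378)] [0.4516 0.4011 0.017 ] [0.4483 0.4049 0.017 ]
blue2 [0.2693 0.2708 0.0128] [np.float64(0.0017392785745333607), np.float64(0.0017392785745333319)] [0.2715 0.267  0.017 ] [0.2678 0.2699 0.017 ]
bincorner [ 0.6923  0.3592 -0.1982] [np.float64(0.01037648488282008), np.float64(0.010376484882819908)] [0.6452 0.1693 0.017 ] [0.6484 0.3145 0.017 ]
roof [0.5961 0.0457 0.1   ]
roof [0.7235 0.0542 0.1   ]
roof [ 0.7463 -0.3092  0.1   ]
roof [ 0.6227 -0.3176  0.1   ]
knob [ 0.6672 -0.0362  0.1   ]
ring [ 0.648  -0.0751  0.1   ]
3dot [ 0.6426 -0.0057  0.1   ]
1dot [ 0.6284 -0.0534  0.1   ]
rooftop [0.7177 0.0581 0.1   ]
rooftop [0.5885 0.0557 0.1   ]
rooftop [ 0.7424 -0.311   0.1   ]
rooftop [ 0.6137 -0.3113  0.1   ]
```

```bash
cat >> h.py <<'E'
from scipy.spatial.transform import Rotation as Ro
def go(x,y,z,psi=None):
    """psi: wanted world angle of tool y, deg. Prints total units for linear (before turn), turn units"""
    s=bot.sense(); R=Ro.from_quat(s["tool_rot"]).as_matrix(); p=np.array(s["tcp_pos"])
    d=R.T@(np.array([x,y,z])-p)/.15
    a=np.degrees(np.arctan2(R[1,1],R[0,1])); print("at",np.round(p,4),"psi %.1f tilt %.1f"%(a,np.degrees(np.arccos(-R[2,2]))),"gap %.4f grip %.1f t %.1f"%(s["finger_gap"],s["grip_force"],s["time_s"]),"F",np.round(s["ft_force"],1),"j7 %.2f"%s["joint_positions"][6])
    print("linear",np.round(d,3))
    if psi is not None:
        e=np.radians(psi-a); print("turn units %.3f (alt %.3f %.3f)"%(-e/1.5,-(e-np.pi)/1.5,-(e+np.pi)/1.5))
        c=np.cos(np.radians(psi));sn=np.sin(np.radians(psi)); dw=np.array([x,y,z])-p
        Rt=np.array([[-sn,c,0],[c,sn,0],[0,0,-1]]).T  # rows: tool axes? 
        tx=np.array([-sn,c,0]);ty=np.array([c,sn,0])
        print("linear after turn",np.round(np.array([tx@dw,ty@dw,-dw[2]])/.15,3))
E
python3 -c "
from h import *
go(.45,-.03,.23,-144)"
```

```text
at [0.2432 0.6291 0.2218] psi 68.9 tilt 0.1 gap 0.0879 grip 0.0 t 0.1 F [ 0.5  0.5 -0.5] j7 -0.08
linear [-2.87  -3.601 -0.048]
turn units 2.477 (alt 4.571 0.382)
linear after turn [ 4.365  1.467 -0.055]
```

```bash
python3 -m handwheel '{"linear":[[-0.18,-0.225,-0.003],[-0.18,-0.225,-0.003],[-0.18,-0.225,-0.003],[-0.18,-0.225,-0.003],[-0.18,-0.225,-0.003],[-0.18,-0.225,-0.003],[-0.18,-0.225,-0.003],[-0.18,-0.225,-0.003],[-0.18,-0.225,-0.003],[-0.18,-0.225,-0.003],[-0.18,-0.225,-0.003],[-0.18,-0.225,-0.003]],"turn":[0,0,0,0,0,0,0,0,0,0,0,0]}' 1
python3 -c "
from h import *
go(.45,-.03,.23,-144)"
```

```text
time_s: 1.3
tcp_pos: [0.3995, 0.1332, 0.228]
tool_rot: [0.183, 0.983, 0.0, -0.0]
ft_force: [1.7, 0.4, -0.3]
finger_gap: 0.0878
grip_force: 0.0
at [0.3995 0.1332 0.228 ] psi 68.9 tilt 0.0 gap 0.0878 grip 0.0 t 1.3 F [ 1.7  0.4 -0.3] j7 0.75
linear [-0.706 -0.894 -0.013]
turn units 2.477 (alt 4.571 0.382)
linear after turn [ 1.078  0.367 -0.013]
```

```bash
python3 -m handwheel '{"linear":[[-0.18,-0.22,0],[-0.18,-0.22,0],[-0.18,-0.22,0],[-0.17,-0.22,0],[0,0,0]],"turn":[0,0,0,0,0]}'
python3 -m handwheel '{"linear":[[0,0,0],[0,0,0],[0,0,0],[0,0,0],[0,0,0],[0,0,0],[0,0,0],[0,0,0],[0,0,0],[0,0,0],[0,0,0],[0,0,0]],"turn":[0.1,0.1,0.1,0.1,0.1,0.1,0.1,0.1,0.1,0.1,0.1,0.1]}'
python3 -m handwheel '{"linear":[[0,0,0],[0,0,0],[0,0,0],[0,0,0],[0,0,0],[0,0,0],[0,0,0],[0,0,0],[0,0,0],[0,0,0],[0,0,0],[0,0,0]],"turn":[0.1,0.1,0.1,0.1,0.1,0.1,0.1,0.1,0.1,0.1,0.1,0.1]}'
python3 -c "
from h import *
go(.666,-.037,.2,-144)"
```

```text
time_s: 1.8
tcp_pos: [0.4519, -0.0318, 0.2282]
tool_rot: [0.187, 0.982, -0.001, 0.001]
ft_force: [-0.3, -0.4, -0.5]
finger_gap: 0.088
grip_force: 0.0
time_s: 3.0
tcp_pos: [0.4508, -0.0256, 0.2278]
tool_rot: [0.885, 0.465, -0.0, -0.0]
ft_force: [-0.6, -0.9, 0.1]
finger_gap: 0.0876
grip_force: 0.0
time_s: 4.2
tcp_pos: [0.4508, -0.0256, 0.2278]
tool_rot: [0.915, -0.404, -0.0, -0.0]
ft_force: [0.0, -0.2, 0.6]
finger_gap: 0.0878
grip_force: 0.0
at [ 0.4508 -0.0256  0.2278] psi -137.7 tilt 0.0 gap 0.0878 grip 0.0 t 4.2 F [ 0.  -0.2  0.6] j7 -2.37
linear [ 1.022 -1.01   0.184]
turn units 0.073 (alt 2.168 -2.021)
linear after turn [ 0.905 -1.116  0.185]
```

```bash
python3 -m handwheel '{"linear":[[0,0,0],[0.18,-0.22,0],[0.18,-0.22,0],[0.18,-0.22,0],[0.18,-0.22,0.1],[0.18,-0.22,0.2],[0,0,0]],"turn":[0.073,0,0,0,0,0,0]}' 0.6
python3 - <<'E'
from h import *
go(.666,-.037,.13,-144)
snap("scene","s1");snap("top","t1")
a=cv2.imread("pics/s1.png");b=cv2.imread("pics/t1.png")
r=lambda i,x,y,w,h,k:cv2.resize(i[y:y+h,x:x+w],None,fx=k,fy=k,interpolation=cv2.INTER_CUBIC)
cv2.imwrite("pics/c2.png",np.hstack([r(a,345,190,80,100,5),r(b,310,120,80,100,5)]))
E
```

```text
time_s: 4.9
tcp_pos: [0.6633, -0.0351, 0.1769]
tool_rot: [0.893, -0.45, -0.003, 0.003]
ft_force: [-0.7, 0.3, -0.7]
finger_gap: 0.0528
grip_force: 0.0
at [ 0.6633 -0.0351  0.1769] psi -143.5 tilt 0.5 gap 0.0528 grip 0.0 t 4.9 F [-0.7  0.3 -0.7] j7 -2.19
linear [ 0.022 -0.01   0.312]
turn units 0.006 (alt 2.100 -2.089)
linear after turn [ 0.021 -0.007  0.312]
```

View pics/c2.png

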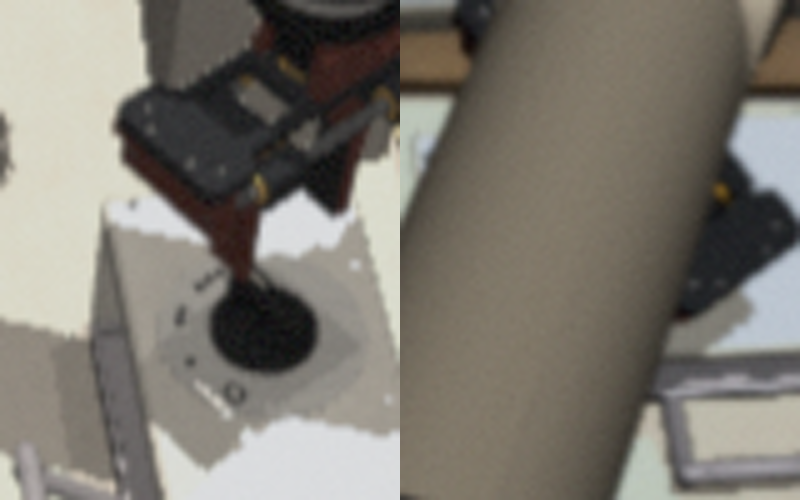

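The crop shows the gripper above the black knob, with the knob disc at scene ~(397,255). The bar and fingers look aligned, so I'm descending.

```bash
python3 -m handwheel '{"linear":[[0.02,-0.007,0.2],[0,0,0.11],[0,0,0.1],[0,0,0],[0,0,0]],"turn":[0,0,0,0,0]}' 0.6
python3 -m handwheel '{"linear":[[0,0,0],[0,0,0],[0,0,0],[0,0,0],[0,0,0],[0,0,0]],"turn":[0,0,0,0,0,0]}' 0.05 12
python3 -c "
from h import *
go(.666,-.037,.114,-144)"
```

```text
time_s: 5.5
tcp_pos: [0.665, -0.039, 0.1236]
tool_rot: [0.892, -0.451, 0.0, -0.0]
ft_force: [0.6, 0.5, -0.2]
finger_gap: 0.0524
grip_force: 0.0
time_s: 6.1
tcp_pos: [0.6658, -0.0387, 0.1229]
tool_rot: [0.892, -0.451, 0.001, -0.0]
ft_force: [2.5, 1.4, -0.6]
finger_gap: 0.0133
grip_force: 11.9
at [ 0.6658 -0.0387  0.1229] psi -143.7 tilt 0.1 gap 0.0133 grip 11.9 t 6.1 F [ 2.5  1.4 -0.6] j7 -2.15
linear [-0.008 -0.008  0.06 ]
turn units 0.004 (alt 2.098 -2.090)
linear after turn [-0.008 -0.008  0.06 ]
```

```bash
python3 -m handwheel '{"linear":[[0,0,0],[0,0,0],[-0.008,-0.008,0.05],[0,0,0]],"turn":[0,0,0,0]}' 0.3
python3 -m handwheel '{"linear":[[0,0,0],[0,0,0],[0,0,0],[0,0,0]],"turn":[0,0,0,0]}' 0.0 40
python3 -m handwheel '{"linear":[[0,0,0],[0,0,0],[0,0,0],[0,0,0],[0,0,0],[0,0,0],[0,0,0]],"turn":[-0.1,-0.1,-0.1,-0.1,-0.1,-0.1,-0.1]}'
python3 -m handwheel '{"linear":[[0,0,0],[0,0,0],[0,0,0],[0,0,0],[0,0,0],[0,0,0],[0,0,0],[0,0,0]],"turn":[-0.1,-0.1,-0.1,-0.1,-0.1,-0.1,-0.1,0]}'
python3 -c "
from h import *
go(.666,-.037,.114,-24)
print(bot.sense()['moment'])"
```

```text
time_s: 6.5
tcp_pos: [0.6645, -0.037, 0.114]
tool_rot: [0.892, -0.451, -0.001, 0.0]
ft_force: [-0.3, -0.3, -0.0]
finger_gap: 0.0262
grip_force: 0.0
time_s: 6.9
tcp_pos: [0.6652, -0.0377, 0.1152]
tool_rot: [0.892, -0.452, -0.0, 0.0]
ft_force: [-0.4, -1.2, -1.6]
finger_gap: 0.0129
grip_force: 39.8
time_s: 7.6
tcp_pos: [0.6657, -0.037, 0.1154]
tool_rot: [0.998, 0.059, 0.0, -0.001]
ft_force: [0.8, 2.0, -1.5]
finger_gap: 0.0169
grip_force: 44.6
time_s: 8.4
tcp_pos: [0.6656, -0.0361, 0.1148]
tool_rot: [0.835, 0.55, 0.001, -0.001]
ft_force: [2.1, 5.3, -6.0]
finger_gap: 0.0243
grip_force: 41.2
at [ 0.6656 -0.0361  0.1148] psi -23.3 tilt 0.2 gap 0.0243 grip 41.2 t 8.4 F [ 2.1  5.3 -6. ] j7 -0.37
linear [-0.005  0.005  0.005]
turn units 0.008 (alt 2.102 -2.086)
linear after turn [-0.005  0.005  0.005]
[ 0.95983393 -0.65918261 -1.1253303 ]
```

```bash
python3 -m handwheel '{"linear":[[0,0,0],[0,0,0],[0,0,0],[0,0,-0.3],[0,0,-0.3],[0,-0.3,0],[0,-0.3,0],[0,-0.3,0],[0,0,0]],"turn":[0,0,0,0,0,0,0,0,0]}' 0.7
python3 - <<'E'
from h import *
go(.666,-.037,.114,-24)
snap("scene","s2");snap("top","t2")
a=cv2.imread("pics/s2.png");b=cv2.imread("pics/t2.png")
r=lambda i,x,y,w,h,k:cv2.resize(i[y:y+h,x:x+w],None,fx=k,fy=k,interpolation=cv2.INTER_CUBIC)
cv2.imwrite("pics/c3.png",np.hstack([r(a,360,220,66,60,6),r(b,317,140,66,60,6)]))
E
```

```text
time_s: 9.3
tcp_pos: [0.5361, 0.0176, 0.2051]
tool_rot: [0.835, 0.551, -0.002, -0.001]
ft_force: [0.0, 0.0, -0.1]
finger_gap: 0.061
grip_force: 0.0
at [0.5361 0.0176 0.2051] psi -23.2 tilt 0.2 gap 0.0610 grip 0.0 t 9.3 F [ 0.   0.  -0.1] j7 -0.52
linear [0.007 0.942 0.604]
turn units 0.010 (alt 2.104 -2.085)
linear after turn [0.02  0.94  0.607]
```

View pics/c3.png

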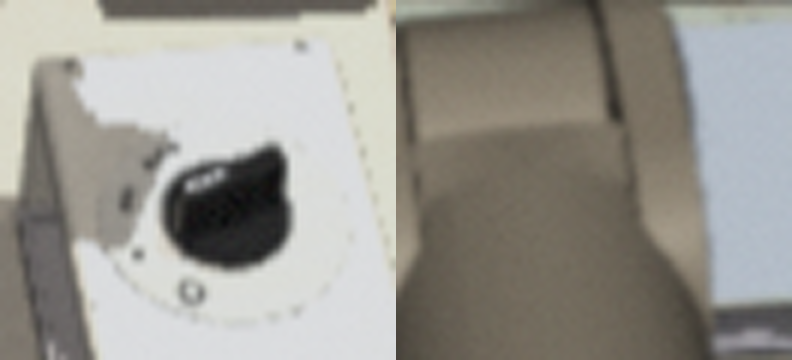

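The crop shows the knob bar's pointer end toward the one-dot mark, at scene ~(389,253). It slipped in the grip and reached programme 1 only, so I'll regrasp at that angle.

```bash
python3 -m handwheel '{"linear":[[0,0,0],[0,0,0],[0,0,0],[0,0,0],[0,0,0],[0,0,0]],"turn":[0.1,0.1,0.1,0.1,0.08,0]}' 0.6
python3 -c "
from h import *
go(.6655,-.0365,.15,-64)"
```

```text
time_s: 10.0
tcp_pos: [0.543, 0.015, 0.2056]
tool_rot: [0.976, 0.219, 0.001, 0.001]
ft_force: [0.2, 0.6, 0.5]
finger_gap: 0.0527
grip_force: 0.0
at [0.543  0.015  0.2056] psi -64.7 tilt 0.1 gap 0.0527 grip 0.0 t 10.0 F [0.2 0.6 0.5] j7 -1.19
linear [0.592 0.658 0.372]
turn units -0.009 (alt 2.086 -2.103)
linear after turn [0.584 0.667 0.37 ]
```

```bash
python3 -m handwheel '{"linear":[[0.2,0.22,0],[0.2,0.22,0],[0.19,0.22,0],[0,0,0.2],[0,0,0.17],[0,0,0.15],[0,0,0.1],[0,0,0]],"turn":[0,0,0,0,0,0,0,0]}' 0.6
python3 -m handwheel '{"linear":[[0,0,0],[0,0,0],[0,0,0],[0,0,0],[0,0,0],[0,0,0]],"turn":[0,0,0,0,0,0]}' 0.0 30
python3 -c "
from h import *
go(.6655,-.0365,.112,-64)
print(bot.sense()['moment'])"
```

```text
time_s: 10.8
tcp_pos: [0.6628, -0.0359, 0.11]
tool_rot: [0.975, 0.221, -0.002, -0.0]
ft_force: [-0.6, -0.1, -0.9]
finger_gap: 0.053
grip_force: 0.0
time_s: 11.4
tcp_pos: [0.6647, -0.0366, 0.1129]
tool_rot: [0.976, 0.219, 0.001, 0.001]
ft_force: [1.9, -2.1, 0.3]
finger_gap: 0.0128
grip_force: 30.0
at [ 0.6647 -0.0366  0.1129] psi -64.6 tilt 0.1 gap 0.0128 grip 30.0 t 11.4 F [ 1.9 -2.1  0.3] j7 -1.03
linear [0.005 0.002 0.006]
turn units -0.007 (alt 2.087 -2.102)
linear after turn [0.005 0.002 0.006]
[-0.51191499 -0.27098377 -0.04617152]
```

Squarely gripped. Turning 0.70 rad counter-clockwise, slowly.

```bash
python3 -m handwheel '{"linear":[[0,0,0],[0,0,0],[0,0,0],[0,0,0],[0,0,0]],"turn":[-0.05,-0.05,-0.05,-0.05,-0.05]}' - 50
python3 -m handwheel '{"linear":[[0,0,0],[0,0,0],[0,0,0],[0,0,0],[0,0,0],[0,0,0]],"turn":[-0.05,-0.05,-0.05,-0.05,-0.03,0]}'
python3 -c "
from h import *
go(.6655,-.0365,.112,-24)
print(bot.sense()['moment'])"
```

```text
time_s: 11.9
tcp_pos: [0.6642, -0.037, 0.1129]
tool_rot: [0.918, 0.397, 0.0, 0.0]
ft_force: [0.8, -1.7, 1.4]
finger_gap: 0.0149
grip_force: 59.3
time_s: 12.5
tcp_pos: [0.6642, -0.0375, 0.1127]
tool_rot: [0.836, 0.549, -0.0, 0.001]
ft_force: [0.9, -4.4, 0.8]
finger_gap: 0.0129
grip_force: 50.0
at [ 0.6642 -0.0375  0.1127] psi -23.4 tilt 0.1 gap 0.0129 grip 50.0 t 12.5 F [ 0.9 -4.4  0.8] j7 -0.41
linear [0.009 0.006 0.005]
turn units 0.007 (alt 2.101 -2.088)
linear after turn [0.01  0.005 0.005]
[-1.18956593 -0.1397246  -0.16636807]
```

```bash
python3 -m handwheel '{"linear":[[0,0,0],[0,0,0],[0,0,0],[0,0,-0.2],[0,0,-0.3],[0,0,0],[0,0,0],[0,0,0],[0,0,0],[0,0,0]],"turn":[0,0,0,0,0,-0.1,-0.1,-0.1,-0.02,0]}' 0.5
python3 -c "
from h import *
go(.5505,-.136,.18,4)"
```

```text
time_s: 13.5
tcp_pos: [0.6636, -0.0351, 0.1871]
tool_rot: [0.682, 0.731, 0.0, -0.0]
ft_force: [-0.1, 1.0, 0.1]
finger_gap: 0.0439
grip_force: 0.0
at [ 0.6636 -0.0351  0.1871] psi 4.0 tilt 0.0 gap 0.0439 grip 0.0 t 13.5 F [-0.1  1.   0.1] j7 0.01
linear [-0.618 -0.8    0.047]
turn units 0.000 (alt 2.095 -2.094)
linear after turn [-0.619 -0.799  0.047]
```

Descending over the handle, with a knob check picture once the arm is there.

```bash
python3 -m handwheel '{"linear":[[-0.21,-0.27,0],[-0.21,-0.27,0],[-0.2,-0.26,0],[0,0,0.3],[0,0,0.2],[0,0,0]],"turn":[0,0,0,0,0,0]}' 0.6
python3 - <<'E'
from h import *
go(.5505,-.136,.055,4)
snap("scene","s3");snap("top","t3")
a=cv2.imread("pics/s3.png");b=cv2.imread("pics/t3.png")
r=lambda i,x,y,w,h,k:cv2.resize(i[y:y+h,x:x+w],None,fx=k,fy=k,interpolation=cv2.INTER_CUBIC)
cv2.imwrite("pics/c4.png",np.hstack([r(a,335,220,95,120,4),r(b,310,140,105,120,4)]))
E
```

```text
time_s: 14.1
tcp_pos: [0.5496, -0.1347, 0.1088]
tool_rot: [0.682, 0.731, -0.002, -0.003]
ft_force: [0.9, -0.1, -0.3]
finger_gap: 0.0526
grip_force: 0.0
at [ 0.5496 -0.1347  0.1088] psi 4.0 tilt 0.4 gap 0.0526 grip 0.0 t 14.1 F [ 0.9 -0.1 -0.3] j7 0.19
linear [-0.01   0.008  0.359]
turn units -0.000 (alt 2.094 -2.095)
linear after turn [-0.009  0.006  0.359]
```

View pics/c4.png

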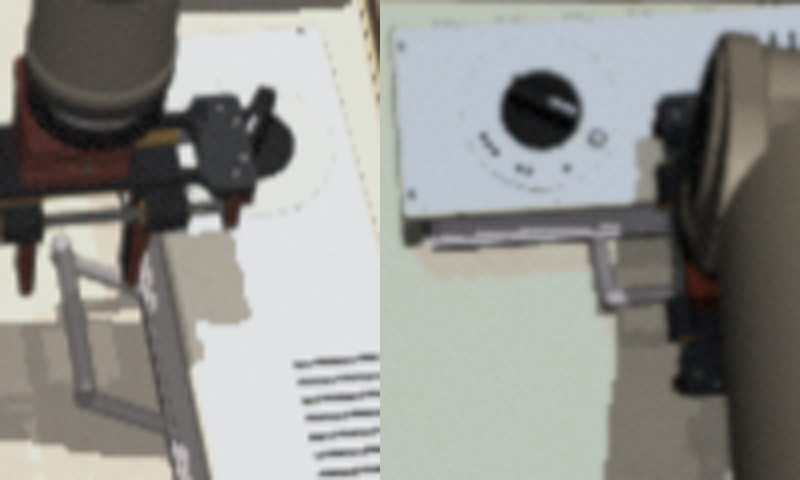

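The knob pointer line, at top (451,165), now faces the open ring: off. The fingers straddle the handle bar, so I'm going down, pinching and pulling.

```bash
python3 -m handwheel '{"linear":[[0,0,0.2],[0,0,0.15],[0,0,0],[0,0,0]],"turn":[0,0,0,0]}' 0.6
python3 -m handwheel '{"linear":[[0,0,0],[0,0,0],[0,0,0],[0,0,0],[0,0,0],[0,0,0]],"turn":[0,0,0,0,0,0]}' 0.0 20
python3 -m handwheel '{"linear":[[0,-0.1,0],[0,-0.1,0],[0,-0.1,0],[0,-0.1,0],[0,-0.1,0],[0,-0.1,0],[0,-0.1,0],[0,-0.1,0],[0,-0.06,0],[0,0,0]],"turn":[0,0,0,0,0,0,0,0,0,0]}'
python3 -c "
from h import *
go(.42,-.145,.055,4)"
```

```text
time_s: 14.6
tcp_pos: [0.5541, -0.1351, 0.0613]
tool_rot: [0.681, 0.732, 0.001, 0.001]
ft_force: [0.3, 0.0, 0.6]
finger_gap: 0.0529
grip_force: 0.0
time_s: 15.2
tcp_pos: [0.5521, -0.1353, 0.0598]
tool_rot: [0.681, 0.732, -0.0, -0.0]
ft_force: [-3.0, 0.1, 1.7]
finger_gap: 0.0115
grip_force: 20.0
time_s: 16.2
tcp_pos: [0.4265, -0.1443, 0.0601]
tool_rot: [0.681, 0.732, 0.002, 0.002]
ft_force: [6.7, 1.3, -8.6]
finger_gap: 0.0115
grip_force: 20.0
at [ 0.4265 -0.1443  0.0601] psi 4.2 tilt 0.3 gap 0.0115 grip 20.0 t 16.2 F [ 6.7  1.3 -8.6] j7 0.24
linear [-0.001 -0.044  0.034]
turn units 0.002 (alt 2.097 -2.092)
linear after turn [-0.001 -0.044  0.034]
```

```bash
python3 -m handwheel '{"linear":[[0,-0.04,0],[0,-0.03,0],[0,0,0],[0,0,0]],"turn":[0,0,0,0]}'
python3 -m handwheel '{"linear":[[0,0,0],[0,0,0],[0,0,0],[0,0,-0.3],[0,0,-0.3],[0,0,-0.3],[0,0,0]],"turn":[0,0,0,0,0,0,0]}' 0.5
python3 -c "
from h import *
go(.444,.233,.2,90)"
```

```text
time_s: 16.6
tcp_pos: [0.4265, -0.1449, 0.0618]
tool_rot: [0.68, 0.733, 0.007, 0.009]
ft_force: [28.6, 2.6, -25.4]
finger_gap: 0.0117
grip_force: 20.0
time_s: 17.3
tcp_pos: [0.4165, -0.1462, 0.1998]
tool_rot: [0.681, 0.732, 0.002, 0.004]
ft_force: [0.5, -0.4, -0.5]
finger_gap: 0.044
grip_force: 0.0
at [ 0.4165 -0.1462  0.1998] psi 4.1 tilt 0.5 gap 0.0440 grip 0.0 t 17.3 F [ 0.5 -0.4 -0.5] j7 0.26
linear [ 2.508  0.364 -0.004]
turn units -0.999 (alt 1.095 -3.094)
linear after turn [-1.830e-01  2.528e+00 -1.000e-03]
```

```bash
python3 -m handwheel '{"linear":[[0.3,0.1,0],[0.3,0.1,0],[0.3,0.1,0],[0.3,0.1,0],[0.3,0.1,0],[0.3,0.1,0],[0.1,0.1,0],[0,0,0]],"turn":[0,0,0,0,0,0,0,0]}' 1
python3 -m handwheel '{"linear":[[0,0,0],[0,0,0],[0,0,0],[0,0,0],[0,0,0],[0,0,0],[0,0,0],[0,0,0],[0,0,0],[0,0,0],[0,0,0]],"turn":[-0.1,-0.1,-0.1,-0.1,-0.1,-0.1,-0.1,-0.1,-0.1,-0.1,0]}'
python3 - <<'E'
from h import *
go(.534,.1575,.08,94)
snap("scene","s4");snap("top","t4")
a=cv2.imread("pics/s4.png");b=cv2.imread("pics/t4.png")
r=lambda i,x,y,w,h,k:cv2.resize(i[y:y+h,x:x+w],None,fx=k,fy=k,interpolation=cv2.INTER_CUBIC)
cv2.imwrite("pics/c5.png",np.hstack([r(a,230,140,200,250,2),r(b,190,140,200,250,2)]))
E
```

```text
time_s: 18.1
tcp_pos: [0.4978, 0.1496, 0.1936]
tool_rot: [0.679, 0.734, -0.0, -0.001]
ft_force: [0.2, 0.1, -0.3]
finger_gap: 0.0879
grip_force: 0.0
time_s: 19.2
tcp_pos: [0.4968, 0.1446, 0.1938]
tool_rot: [-0.001, 1.0, -0.001, -0.001]
ft_force: [-0.3, 0.2, -1.2]
finger_gap: 0.0877
grip_force: 0.0
at [0.4968 0.1446 0.1938] psi 90.1 tilt 0.1 gap 0.0877 grip 0.0 t 19.2 F [-0.3  0.2 -1.2] j7 1.01
linear [-0.25   0.087  0.758]
turn units -0.046 (alt 2.049 -2.140)
linear after turn [-0.254  0.069  0.758]
```

View pics/c5.png

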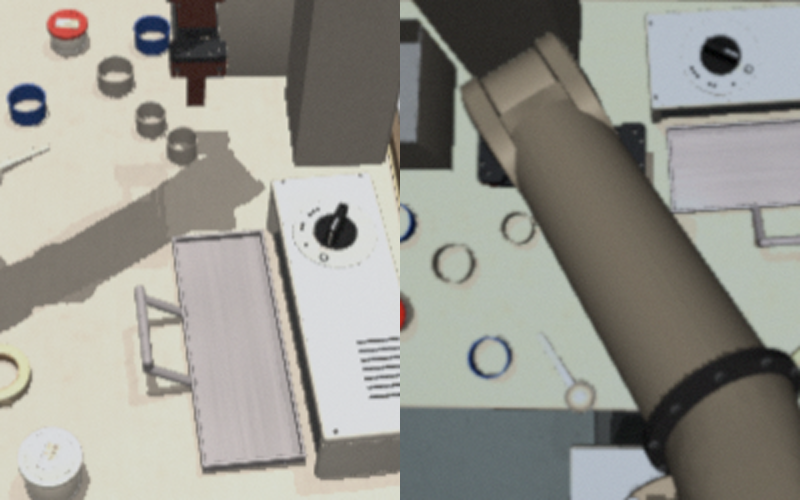

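Mould A was knocked: it now stands at scene (321,213.5). B (305,199.5) and C (288,178) are unmoved, and the tray is out.

Run:
```python
from h import *
crop("s4","c6",285,165,75,65,10) if 0 else None
a=cv2.imread("pics/s4.png"); cv2.imwrite("pics/c6.png",cv2.resize(a[165:235,270:350],None,fx=8,fy=8,interpolation=cv2.INTER_CUBIC))
print(atz("scene",321,213.5,.017),atz("scene",305.3,199.8,.017))
print(np.mean([atz("scene",230+x/2,140+y/2,.022) for x,y in [(174,240),(265,233),(302,460),(202,468)]],axis=0))
```

```text
[0.48757582 0.17932694 0.017     ] [0.44535997 0.23189131 0.017     ]
[ 0.53894268 -0.14350761  0.022     ]
```

View pics/c6.png

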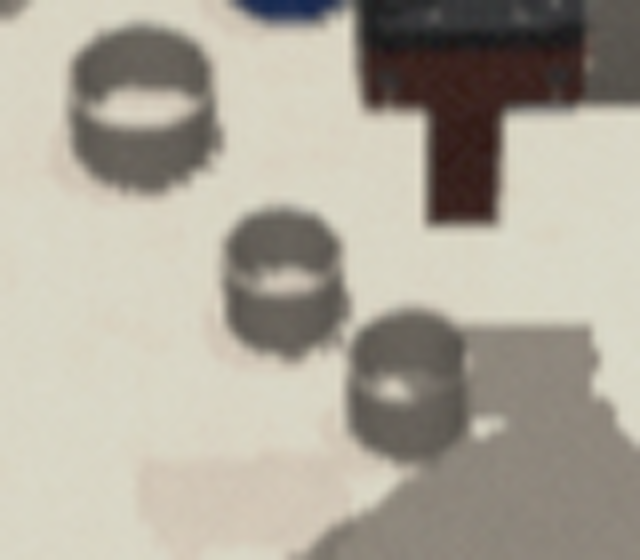

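A and B centres are refined. I'll grasp A with the closing axis perpendicular to the A–B line.

```bash
python3 -m handwheel '{"linear":[[0,0,0],[0,0,0],[0,0,0],[0,0,0],[0,0,0],[0,0,0],[0,0,0]],"turn":[0.1,0.1,0.1,0.1,0.1,0.1,0]}' 1
python3 -c "
from h import *
go(.486,.1797,.010,38)"
```

```text
time_s: 20.0
tcp_pos: [0.4974, 0.1462, 0.1946]
tool_rot: [0.436, 0.9, -0.0, -0.0]
ft_force: [0.5, -1.1, -0.4]
finger_gap: 0.0875
grip_force: 0.0
at [0.4974 0.1462 0.1946] psi 38.3 tilt 0.0 gap 0.0875 grip 0.0 t 20.0 F [ 0.5 -1.1 -0.4] j7 0.16
linear [0.223 0.079 1.23 ]
turn units 0.003 (alt 2.098 -2.091)
linear after turn [0.223 0.078 1.231]
```

```bash
python3 -m handwheel '{"linear":[[0.22,0.08,0.1],[0,0,0.3],[0,0,0.3],[0,0,0.2],[0,0,0.15],[0,0,0.1],[0,0,0.07],[0,0,0]],"turn":[0,0,0,0,0,0,0,0]}' 1
python3 -m handwheel '{"linear":[[0,0,0],[0,0,0],[0,0,0],[0,0,0],[0,0,0]],"turn":[0,0,0,0,0]}' 0.2 12
python3 -c "
from h import *
go(.486,.1797,.010,38)"
```

```text
time_s: 20.8
tcp_pos: [0.4857, 0.1794, 0.0107]
tool_rot: [0.434, 0.901, -0.001, -0.001]
ft_force: [0.3, -0.4, 0.5]
finger_gap: 0.0875
grip_force: 0.0
time_s: 21.3
tcp_pos: [0.4868, 0.1799, 0.0121]
tool_rot: [0.434, 0.901, 0.0, 0.0]
ft_force: [-0.5, 0.3, 0.4]
finger_gap: 0.0514
grip_force: 0.0
at [0.4868 0.1799 0.0121] psi 38.5 tilt 0.0 gap 0.0514 grip 0.0 t 21.3 F [-0.5  0.3  0.4] j7 -0.05
linear [ 0.002 -0.005  0.014]
turn units 0.006 (alt 2.101 -2.088)
linear after turn [ 0.002 -0.005  0.014]
```

```bash
python3 -m handwheel '{"linear":[[0,0,0],[0,0,0],[0,0,0],[0,0,0],[0,0,-0.2],[0,0,-0.3],[0,0,-0.3]],"turn":[0,0,0,0,0,0,0]}' 0.2 12
python3 -c "
from h import *
go(.526,-.039,.026,94)"
```

```text
time_s: 22.0
tcp_pos: [0.4853, 0.1794, 0.1322]
tool_rot: [0.434, 0.901, -0.001, -0.001]
ft_force: [1.7, 1.0, -0.7]
finger_gap: 0.0439
grip_force: 1.2
at [0.4853 0.1794 0.1322] psi 38.5 tilt 0.2 gap 0.0439 grip 1.2 t 22.0 F [ 1.7  1.  -0.7] j7 0.04
linear [-1.309 -0.694  0.709]
turn units -0.645 (alt 1.449 -2.740)
linear after turn [-0.169 -1.472  0.708]
```

```bash
python3 -m handwheel '{"linear":[[0,0,0],[0,0,0],[0,0,0]],"turn":[0,0,0]}' 0.2 15
python3 - <<'E'
from h import *
go(.526,-.039,.026,94)
snap("scene","s5")
crop("s5","c7",270,150,80,80,6)
E
```

```text
time_s: 22.3
tcp_pos: [0.4854, 0.1791, 0.1303]
tool_rot: [0.434, 0.901, -0.001, -0.001]
ft_force: [-0.0, 0.2, -1.5]
finger_gap: 0.0433
grip_force: 15.0
at [0.4854 0.1791 0.1303] psi 38.5 tilt 0.2 gap 0.0433 grip 15.0 t 22.3 F [-0.   0.2 -1.5] j7 0.04
linear [-1.307 -0.692  0.697]
turn units -0.645 (alt 1.449 -2.740)
linear after turn [-0.168 -1.47   0.695]
```

View pics/c7.png

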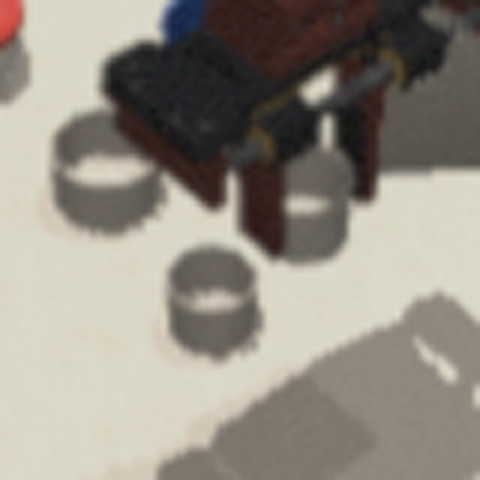

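Ring A is held level between the fingers at scene ~(323,184). The grip dipped but recovered. Carrying it to the tray.

```bash
python3 -m handwheel '{"linear":[[0,0,-0.1],[0,0,0],[0,0,0],[0,0,0],[0,0,0],[0,0,0],[0,0,0],[0,0,0]],"turn":[-0.1,-0.1,-0.1,-0.1,-0.1,-0.1,-0.05,0]}'
python3 -m handwheel '{"linear":[[-0.03,-0.25,0],[-0.03,-0.25,0],[-0.03,-0.25,0],[-0.03,-0.24,0],[-0.03,-0.24,0],[-0.02,-0.24,0],[0,0,0.2],[0,0,0.2],[0,0,0]],"turn":[0,0,0,0,0,0,0,0,0]}'
python3 -c "
from h import *
go(.526,-.039,.026,94)"
```

```text
time_s: 23.15
tcp_pos: [0.4856, 0.1795, 0.1451]
tool_rot: [-0.039, 0.999, -0.0, -0.002]
ft_force: [0.0, 0.6, -1.0]
finger_gap: 0.0434
grip_force: 15.0
time_s: 24.05
tcp_pos: [0.5253, -0.0384, 0.0827]
tool_rot: [-0.037, 0.999, 0.0, -0.004]
ft_force: [-0.4, -0.0, -0.7]
finger_gap: 0.0435
grip_force: 15.0
at [ 0.5253 -0.0384  0.0827] psi 94.3 tilt 0.5 gap 0.0435 grip 15.0 t 24.1 F [-0.4 -0.  -0.7] j7 1.34
linear [-0.007 -0.005  0.378]
turn units 0.003 (alt 2.097 -2.091)
linear after turn [-0.004 -0.004  0.378]
```

```bash
python3 -m handwheel '{"linear":[[0,0,0.12],[0,0,0.1],[0,0,0.05],[0,0,0]],"turn":[0,0,0,0]}'
python3 -m handwheel '{"linear":[[0,0,0.04],[0,0,0.03],[0,0,0]],"turn":[0,0,0]}'
python3 -m handwheel '{"linear":[[0,0,0.02],[0,0,0]],"turn":[0,0]}'
```

```text
time_s: 24.45
tcp_pos: [0.5282, -0.0378, 0.0455]
tool_rot: [-0.038, 0.999, 0.0, -0.001]
ft_force: [-0.7, -0.9, -1.3]
finger_gap: 0.0437
grip_force: 15.0
time_s: 24.75
tcp_pos: [0.5287, -0.0381, 0.0355]
tool_rot: [-0.038, 0.999, -0.0, -0.0]
ft_force: [-0.2, 0.2, -0.5]
finger_gap: 0.0436
grip_force: 15.0
time_s: 24.95
tcp_pos: [0.5288, -0.038, 0.0327]
tool_rot: [-0.038, 0.999, 0.0, -0.0]
ft_force: [-0.3, -0.1, -0.9]
finger_gap: 0.0432
grip_force: 15.0
```

```bash
python3 -m handwheel '{"linear":[[0,0,0.02],[0,0,0]],"turn":[0,0]}'
python3 -m handwheel '{"linear":[[0,0,0.02],[0,0,0]],"turn":[0,0]}'
python3 -m handwheel '{"linear":[[0,0,0.02],[0,0,0]],"turn":[0,0]}'
```

```text
time_s: 25.15
tcp_pos: [0.5287, -0.038, 0.0295]
tool_rot: [-0.038, 0.999, 0.0, -0.0]
ft_force: [-0.9, 0.3, -1.7]
finger_gap: 0.0438
grip_force: 15.0
time_s: 25.35
tcp_pos: [0.5286, -0.038, 0.0264]
tool_rot: [-0.038, 0.999, 0.0, -0.0]
ft_force: [-0.8, 0.1, -0.2]
finger_gap: 0.0435
grip_force: 15.0
time_s: 25.55
tcp_pos: [0.5293, -0.038, 0.024]
tool_rot: [-0.038, 0.999, -0.0, 0.0]
ft_force: [-0.1, -0.1, 1.9]
finger_gap: 0.0437
grip_force: 15.0
```

```bash
python3 -m handwheel '{"linear":[[0,0,0],[0,0,0],[0,0,0],[0,0,0],[0,0,-0.1],[0,0,-0.3],[0,0,-0.3],[0,0,0]],"turn":[0,0,0,0,0,0,0,0]}' 0.75
python3 - <<'E'
from h import *
go(.4441,.2325,.010,94)
E
```

```text
time_s: 26.35
tcp_pos: [0.533, -0.0376, 0.1354]
tool_rot: [-0.038, 0.999, -0.0, 0.005]
ft_force: [1.1, -0.4, -0.0]
finger_gap: 0.066
grip_force: 0.0
at [ 0.533  -0.0376  0.1354] psi 94.4 tilt 0.6 gap 0.0660 grip 0.0 t 26.4 F [ 1.1 -0.4 -0. ] j7 1.38
linear [0.462 1.842 0.828]
turn units 0.005 (alt 2.099 -2.090)
linear after turn [0.466 1.837 0.836]
```

Fly to above B and check the scene for knocks before descending.

```bash
python3 -m handwheel '{"linear":[[0.07,0.27,0],[0.07,0.27,0],[0.07,0.26,0],[0.07,0.26,0],[0.06,0.26,0],[0.06,0.26,0],[0.06,0.26,0],[0,0,0]],"turn":[0,0,0,0,0,0,0,0]}' 1
python3 - <<'E'
from h import *
go(.4441,.2325,.010,94)
snap("scene","s6")
crop("s6","c8",265,150,130,200,3)
E
```

```text
time_s: 27.15
tcp_pos: [0.4367, 0.238, 0.1298]
tool_rot: [-0.043, 0.999, 0.002, 0.0]
ft_force: [-0.5, 0.3, 0.4]
finger_gap: 0.0877
grip_force: 0.0
at [0.4367 0.238  0.1298] psi 94.9 tilt 0.2 gap 0.0877 grip 0.0 t 27.1 F [-0.5  0.3  0.4] j7 0.78
linear [-0.045 -0.044  0.799]
turn units 0.010 (alt 2.105 -2.084)
linear after turn [-0.047 -0.04   0.799]
```

View pics/c8.png

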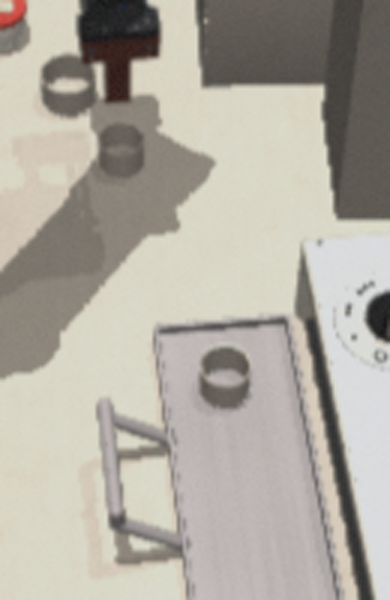

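A stands upright on the tray at scene (340,276). B (305,200) and C (288,178) are unchanged. Grasping B.

```bash
python3 -m handwheel '{"linear":[[-0.045,-0.044,0.2],[0,0,0.25],[0,0,0.2],[0,0,0.1],[0,0,0.05],[0,0,0]],"turn":[0,0,0,0,0,0]}' 1
python3 -m handwheel '{"linear":[[0,0,0],[0,0,0],[0,0,0],[0,0,0],[0,0,0],[0,0,0],[0,0,0],[0,0,0],[0,0,0],[0,0,0]],"turn":[0,0,0,0,0,0,0,0,0,0]}' 0.2 15
python3 -m handwheel '{"linear":[[0,0,-0.2],[0,0,-0.3],[0,0,-0.3],[0,0,0]],"turn":[0,0,0,0]}'
python3 -c "
from h import *
go(.539,-.238,.024,94)"
```

```text
time_s: 27.8
tcp_pos: [0.4463, 0.2253, 0.0087]
tool_rot: [-0.038, 0.999, -0.0, -0.0]
ft_force: [0.1, -0.3, 0.5]
finger_gap: 0.088
grip_force: 0.0
time_s: 28.8
tcp_pos: [0.4464, 0.2262, 0.009]
tool_rot: [-0.038, 0.999, 0.0, 0.0]
ft_force: [-0.2, 1.1, 5.0]
finger_gap: 0.0437
grip_force: 15.0
time_s: 29.2
tcp_pos: [0.4489, 0.2272, 0.1334]
tool_rot: [-0.038, 0.999, 0.001, 0.004]
ft_force: [0.9, 0.9, -0.8]
finger_gap: 0.0432
grip_force: 15.0
at [0.4489 0.2272 0.1334] psi 94.4 tilt 0.5 gap 0.0432 grip 15.0 t 29.2 F [ 0.9  0.9 -0.8] j7 0.80
linear [-0.358 -3.14   0.724]
turn units 0.004 (alt 2.099 -2.090)
linear after turn [-0.383 -3.136  0.729]
```

```bash
python3 -m handwheel '{"linear":[[-0.04,-0.31,0],[-0.04,-0.31,0],[-0.04,-0.31,0],[-0.04,-0.31,0],[-0.04,-0.31,0],[-0.04,-0.31,0],[-0.04,-0.31,0],[-0.03,-0.31,0],[-0.03,-0.31,0],[-0.03,-0.32,0],[0,0,0.2],[0,0,0]],"turn":[0,0,0,0,0,0,0,0,0,0,0,0]}'
python3 -c "
from h import *
go(.539,-.238,.024,94)"
```

```text
time_s: 30.4
tcp_pos: [0.5332, -0.236, 0.0941]
tool_rot: [-0.037, 0.999, 0.001, -0.004]
ft_force: [-0.5, 1.0, -0.4]
finger_gap: 0.0438
grip_force: 15.0
at [ 0.5332 -0.236   0.0941] psi 94.2 tilt 0.5 gap 0.0438 grip 15.0 t 30.4 F [-0.5  1.  -0.4] j7 1.72
linear [-0.041 -0.017  0.467]
turn units 0.002 (alt 2.097 -2.092)
linear after turn [-0.038 -0.016  0.468]
```

```bash
python3 -m handwheel '{"linear":[[-0.03,-0.01,0.2],[0,0,0.14],[0,0,0.09],[0,0,0]],"turn":[0,0,0,0]}'
python3 -m handwheel '{"linear":[[0,0,0.025],[0,0,0]],"turn":[0,0]}'
python3 -m handwheel '{"linear":[[0,0,0.02],[0,0,0]],"turn":[0,0]}'
```

```text
time_s: 30.8
tcp_pos: [0.5402, -0.2345, 0.0326]
tool_rot: [-0.039, 0.999, 0.001, -0.002]
ft_force: [-0.8, 0.3, -1.6]
finger_gap: 0.0435
grip_force: 15.0
time_s: 31.0
tcp_pos: [0.5423, -0.236, 0.0312]
tool_rot: [-0.039, 0.999, -0.0, 0.0]
ft_force: [0.8, 1.0, 0.1]
finger_gap: 0.0435
grip_force: 15.0
time_s: 31.2
tcp_pos: [0.542, -0.2363, 0.0279]
tool_rot: [-0.038, 0.999, -0.0, 0.0]
ft_force: [0.1, 0.5, -0.6]
finger_gap: 0.0437
grip_force: 15.0
```

```bash
python3 -m handwheel '{"linear":[[0,0,0.025],[0,0,0]],"turn":[0,0]}'
python3 -m handwheel '{"linear":[[0,0,0.02],[0,0,0]],"turn":[0,0]}'
```

```text
time_s: 31.4
tcp_pos: [0.5416, -0.2362, 0.0235]
tool_rot: [-0.038, 0.999, 0.0, -0.0]
ft_force: [-0.4, 0.5, -1.5]
finger_gap: 0.0435
grip_force: 15.0
time_s: 31.6
tcp_pos: [0.5422, -0.2363, 0.0211]
tool_rot: [-0.038, 0.999, -0.0, 0.0]
ft_force: [-0.5, -0.2, 2.2]
finger_gap: 0.0433
grip_force: 15.0
```

```bash
python3 -m handwheel '{"linear":[[0,0,0],[0,0,0],[0,0,0],[0,0,0],[0,0,-0.1],[0,0,-0.3],[0,0,-0.3],[0,0,0]],"turn":[0,0,0,0,0,0,0,0]}' 0.75
python3 -c "
from h import *
go(.3955,.320,.010,94)"
```

```text
time_s: 32.4
tcp_pos: [0.5461, -0.2372, 0.133]
tool_rot: [-0.038, 0.999, -0.002, 0.005]
ft_force: [0.3, -0.0, 0.2]
finger_gap: 0.0659
grip_force: 0.0
at [ 0.5461 -0.2372  0.133 ] psi 94.4 tilt 0.7 gap 0.0659 grip 0.0 t 32.4 F [ 0.3 -0.   0.2] j7 1.74
linear [0.725 3.785 0.795]
turn units 0.005 (alt 2.099 -2.090)
linear after turn [0.743 3.776 0.82 ]
```

```bash
python3 -m handwheel '{"linear":[[0.06,0.315,0],[0.06,0.315,0],[0.06,0.315,0],[0.06,0.315,0],[0.06,0.315,0],[0.06,0.315,0],[0.06,0.315,0],[0.06,0.315,0],[0.06,0.315,0],[0.06,0.315,0],[0.06,0.315,0],[0.06,0.315,0]],"turn":[0,0,0,0,0,0,0,0,0,0,0,0]}' 1
python3 -m handwheel '{"linear":[[0,0,0]],"turn":[0]}'
python3 - <<'E'
from h import *
go(.3955,.320,.010,94)
snap("scene","s7")
crop("s7","c9",255,140,170,240,2.5)
E
```

```text
time_s: 33.6
tcp_pos: [0.3901, 0.3225, 0.1264]
tool_rot: [-0.038, 0.999, 0.0, 0.0]
ft_force: [0.7, 0.6, 0.0]
finger_gap: 0.0879
grip_force: 0.0
time_s: 33.7
tcp_pos: [0.3876, 0.3286, 0.1272]
tool_rot: [-0.043, 0.999, 0.003, 0.0]
ft_force: [0.3, -1.1, -0.5]
finger_gap: 0.0877
grip_force: 0.0
at [0.3876 0.3286 0.1272] psi 95.0 tilt 0.3 gap 0.0877 grip 0.0 t 33.7 F [ 0.3 -1.1 -0.5] j7 0.55
linear [-0.047 -0.066  0.781]
turn units 0.011 (alt 2.106 -2.083)
linear after turn [-0.048 -0.061  0.781]
```

View pics/c9.png

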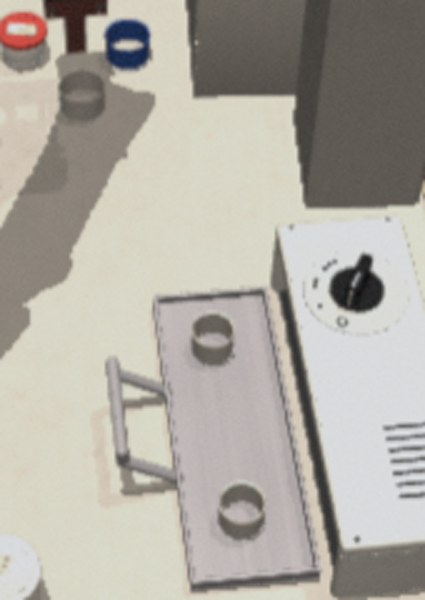

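A and B stand on the tray at scene (340,276) and (351,344). C is unmoved at (288,178). Grasping C.

```bash
python3 -m handwheel '{"linear":[[-0.047,-0.045,0.2],[0,0,0.25],[0,0,0.2],[0,0,0.1],[0,0,0.02],[0,0,0]],"turn":[0,0,0,0,0,0]}' 1
python3 -m handwheel '{"linear":[[0,0,0],[0,0,0],[0,0,0],[0,0,0],[0,0,0],[0,0,0],[0,0,0],[0,0,0],[0,0,0],[0,0,0]],"turn":[0,0,0,0,0,0,0,0,0,0]}' 0.2 15
python3 -m handwheel '{"linear":[[0,0,-0.2],[0,0,-0.3],[0,0,-0.3],[0,0,0]],"turn":[0,0,0,0]}'
python3 -c "
from h import *
go(.535,-.137,.024,94)"
```

```text
time_s: 34.35
tcp_pos: [0.3988, 0.3144, 0.0107]
tool_rot: [-0.038, 0.999, -0.0, 0.0]
ft_force: [-0.3, -0.7, -0.0]
finger_gap: 0.0879
grip_force: 0.0
time_s: 35.35
tcp_pos: [0.3986, 0.3151, 0.0107]
tool_rot: [-0.038, 0.999, 0.0, 0.0]
ft_force: [0.6, 0.1, 6.1]
finger_gap: 0.0544
grip_force: 15.0
time_s: 35.75
tcp_pos: [0.4006, 0.3172, 0.1352]
tool_rot: [-0.038, 0.999, 0.002, 0.004]
ft_force: [0.9, 0.6, -0.2]
finger_gap: 0.0543
grip_force: 15.0
at [0.4006 0.3172 0.1352] psi 94.4 tilt 0.5 gap 0.0543 grip 15.0 t 35.8 F [ 0.9  0.6 -0.2] j7 0.58
linear [-0.657 -3.091  0.732]
turn units 0.004 (alt 2.099 -2.090)
linear after turn [-0.683 -3.083  0.742]
```

```bash
python3 -m handwheel '{"linear":[[-0.066,-0.31,0],[-0.066,-0.31,0],[-0.066,-0.31,0],[-0.066,-0.31,0],[-0.066,-0.31,0],[-0.066,-0.31,0],[-0.066,-0.31,0],[-0.066,-0.31,0],[-0.066,-0.31,0],[-0.066,-0.3,0],[0,0,0.2],[0,0,0]],"turn":[0,0,0,0,0,0,0,0,0,0,0,0]}'
python3 -c "
from h import *
go(.535,-.137,.034,94)"
```

```text
time_s: 36.95
tcp_pos: [0.5292, -0.1411, 0.0963]
tool_rot: [-0.037, 0.999, 0.001, -0.004]
ft_force: [-0.0, 0.2, -0.1]
finger_gap: 0.0545
grip_force: 15.0
at [ 0.5292 -0.1411  0.0963] psi 94.2 tilt 0.4 gap 0.0545 grip 15.0 t 37.0 F [-0.   0.2 -0.1] j7 1.54
linear [-0.044  0.024  0.415]
turn units 0.003 (alt 2.097 -2.092)
linear after turn [-0.041  0.025  0.415]
```

```bash
python3 -m handwheel '{"linear":[[-0.02,0.02,0.2],[0,0,0.16],[0,0,0.08],[0,0,0],[0,0,0]],"turn":[0,0,0,0,0]}'
python3 -m handwheel '{"linear":[[0,0,0.025],[0,0,0]],"turn":[0,0]}'
python3 -m handwheel '{"linear":[[0,0,0.02],[0,0,0]],"turn":[0,0]}'
```

```text
time_s: 37.45
tcp_pos: [0.5355, -0.136, 0.035]
tool_rot: [-0.039, 0.999, 0.0, 0.0]
ft_force: [0.4, 0.7, -0.4]
finger_gap: 0.0541
grip_force: 15.0
time_s: 37.65
tcp_pos: [0.5357, -0.1367, 0.0312]
tool_rot: [-0.038, 0.999, -0.0, 0.001]
ft_force: [0.9, -0.5, -0.7]
finger_gap: 0.0544
grip_force: 15.0
time_s: 37.85
tcp_pos: [0.5352, -0.1367, 0.0275]
tool_rot: [-0.038, 0.999, -0.0, -0.0]
ft_force: [-0.2, 1.0, -0.1]
finger_gap: 0.0543
grip_force: 15.0
```

```bash
python3 -m handwheel '{"linear":[[0,0,0.025],[0,0,0]],"turn":[0,0]}'
python3 -m handwheel '{"linear":[[0,0,0.015],[0,0,0]],"turn":[0,0]}'
```

```text
time_s: 38.05
tcp_pos: [0.535, -0.1367, 0.0233]
tool_rot: [-0.038, 0.999, 0.0, -0.0]
ft_force: [0.5, 0.4, -0.7]
finger_gap: 0.0545
grip_force: 15.0
time_s: 38.25
tcp_pos: [0.5365, -0.1366, 0.0226]
tool_rot: [-0.038, 0.999, -0.0, 0.001]
ft_force: [0.0, 0.7, 7.3]
finger_gap: 0.0545
grip_force: 15.0
```

```bash
python3 -m handwheel '{"linear":[[0,0,0],[0,0,0],[0,0,0],[0,0,0],[0,0,-0.1],[0,0,-0.3],[0,0,-0.3],[0,0,-0.3],[0,0,0]],"turn":[0,0,0,0,0,0,0,0,0]}' 0.8
python3 -m handwheel '{"linear":[[0.1,0,0],[0.2,0,0],[0,0,0],[0,0,0],[0,0,0],[0,0,0],[0,0,0],[0,0,0],[0,0,0],[0,0,0],[0,0,0],[0,0,0]],"turn":[0,0,0.1,0.1,0.1,0.1,0.1,0.1,0.1,0.1,0.1,0.1]}' 0.6
python3 - <<'E'
from h import *
go(.4255,-.1445,.058,4.1)
snap("scene","s8");snap("top","t8")
a=cv2.imread("pics/s8.png")
cv2.imwrite("pics/c10.png",cv2.resize(a[220:390,290:450],None,fx=3.5,fy=3.5,interpolation=cv2.INTER_CUBIC))
E
```

```text
time_s: 39.15
tcp_pos: [0.5393, -0.1369, 0.1788]
tool_rot: [-0.038, 0.999, -0.002, 0.006]
ft_force: [1.2, -0.1, -1.4]
finger_gap: 0.0702
grip_force: 0.0
time_s: 40.35
tcp_pos: [0.4901, -0.1399, 0.1718]
tool_rot: [0.655, 0.755, 0.0, -0.0]
ft_force: [0.6, 0.3, -0.8]
finger_gap: 0.0528
grip_force: 0.0
at [ 0.4901 -0.1399  0.1718] psi 8.1 tilt 0.0 gap 0.0528 grip 0.0 t 40.4 F [ 0.6  0.3 -0.8] j7 0.22
linear [ 0.03  -0.431  0.759]
turn units 0.047 (alt 2.141 -2.048)
linear after turn [ 0.    -0.432  0.758]
```

View pics/c10.png

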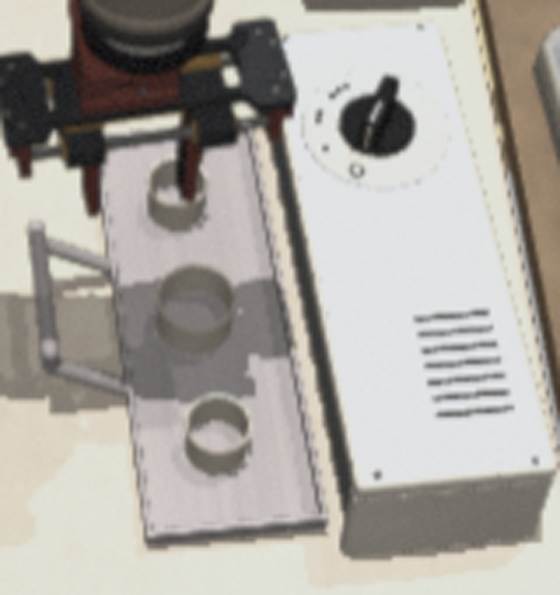

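All three moulds stand upright on the tray, at scene (341,276), (345,307) and (351,344), with the knob at off. Going to the handle.

```bash
python3 -m handwheel '{"linear":[[0,0,0],[0,-0.22,0],[0,-0.21,0],[0,0,0.2],[0,0,0.2],[0,0,0]],"turn":[0.047,0,0,0,0,0]}' 0.5
python3 -c "
from h import *
go(.4255,-.1445,.058,4.1)"
```

```text
time_s: 41.05
tcp_pos: [0.4234, -0.1445, 0.1092]
tool_rot: [0.678, 0.735, -0.001, -0.003]
ft_force: [-0.4, -0.5, -0.0]
finger_gap: 0.0438
grip_force: 0.0
at [ 0.4234 -0.1445  0.1092] psi 4.6 tilt 0.3 gap 0.0438 grip 0.0 t 41.0 F [-0.4 -0.5 -0. ] j7 0.18
linear [-0.002  0.016  0.341]
turn units 0.006 (alt 2.101 -2.088)
linear after turn [-0.001  0.014  0.341]
```

```bash
python3 -m handwheel '{"linear":[[0,0.014,0.2],[0,0,0.13],[0,0,0],[0,0,0]],"turn":[0,0,0,0]}' 0.5
python3 -m handwheel '{"linear":[[0,0,0],[0,0,0],[0,0,0],[0,0,0],[0,0,0],[0,0,0]],"turn":[0,0,0,0,0,0]}' 0.0 20
python3 -m handwheel '{"linear":[[0,0.02,0],[0,0.04,0],[0,0.06,0],[0,0.07,0],[0,0.07,0],[0,0.07,0],[0,0.07,0],[0,0.07,0],[0,0.07,0],[0,0.07,0],[0,0.07,0],[0,0.07,0]],"turn":[0,0,0,0,0,0,0,0,0,0,0,0]}'
python3 -m handwheel '{"linear":[[0,0.05,0],[0,0.03,0],[0,0.02,0],[0,0.01,0],[0,0.01,0],[0,0.005,0],[0,0,0]],"turn":[0,0,0,0,0,0,0]}'
python3 -c "
from h import *
go(.5521,-.1353,.06,4.1)"
```

```text
time_s: 41.45
tcp_pos: [0.4288, -0.1449, 0.063]
tool_rot: [0.679, 0.734, 0.0, 0.0]
ft_force: [0.1, -0.7, 0.9]
finger_gap: 0.044
grip_force: 0.0
time_s: 42.05
tcp_pos: [0.4282, -0.145, 0.0623]
tool_rot: [0.679, 0.734, -0.0, 0.0]
ft_force: [-2.3, 0.9, 5.3]
finger_gap: 0.0114
grip_force: 20.0
time_s: 43.25
tcp_pos: [0.5402, -0.137, 0.0624]
tool_rot: [0.68, 0.734, -0.001, -0.0]
ft_force: [-3.2, -1.9, 7.9]
finger_gap: 0.0115
grip_force: 20.0
time_s: 43.95
tcp_pos: [0.5563, -0.1359, 0.0623]
tool_rot: [0.68, 0.733, -0.002, -0.002]
ft_force: [-9.6, -1.3, 13.3]
finger_gap: 0.0115
grip_force: 20.0
at [ 0.5563 -0.1359  0.0623] psi 4.3 tilt 0.3 gap 0.0115 grip 20.0 t 44.0 F [-9.6 -1.3 13.3] j7 0.08
linear [ 0.006 -0.027  0.016]
turn units 0.003 (alt 2.097 -2.092)
linear after turn [ 0.006 -0.028  0.015]
```

```bash
python3 -m handwheel '{"linear":[[0,0.02,0],[0,0.02,0],[0,0,0],[0,0,0]],"turn":[0,0,0,0]}'
python3 -m handwheel '{"linear":[[0,0,0],[0,0,0],[0,0,0],[0,0,0],[0,0,-0.3],[0,0,-0.3],[0,0,-0.2],[0,0,0]],"turn":[0,0,0,0,0,0,0,0]}' 0.45
python3 -c "
from h import *
go(.6648,-.0370,.18,-24)"
```

```text
time_s: 44.35
tcp_pos: [0.5563, -0.136, 0.0618]
tool_rot: [0.68, 0.733, -0.006, -0.006]
ft_force: [-24.5, -0.9, 28.7]
finger_gap: 0.0114
grip_force: 20.0
time_s: 45.15
tcp_pos: [0.5686, -0.1344, 0.1869]
tool_rot: [0.679, 0.734, 0.003, 0.004]
ft_force: [0.8, -0.7, 0.1]
finger_gap: 0.0393
grip_force: 0.0
at [ 0.5686 -0.1344  0.1869] psi 4.4 tilt 0.5 gap 0.0393 grip 0.0 t 45.1 F [ 0.8 -0.7  0.1] j7 0.12
linear [0.598 0.689 0.051]
turn units 0.331 (alt 2.425 -1.764)
linear after turn [0.854 0.322 0.046]
```

At the inner stop. Turning to the knob grip angle and descending as before, turning while clear of the table.

```bash
python3 -m handwheel '{"linear":[[0,0,0],[0,0,0],[0,0,0],[0,0,0],[0.22,0.08,0],[0.22,0.08,0],[0.21,0.08,0],[0.2,0.08,0],[0,0,0]],"turn":[0.1,0.1,0.1,0.03,0,0,0,0,0]}' 0.6
python3 -c "
from h import *
go(.6648,-.0370,.112,-23.5)"
```

```text
time_s: 46.05
tcp_pos: [0.6628, -0.0314, 0.1806]
tool_rot: [0.837, 0.548, 0.001, -0.001]
ft_force: [-0.2, 0.2, -0.3]
finger_gap: 0.0526
grip_force: 0.0
at [ 0.6628 -0.0314  0.1806] psi -23.6 tilt 0.2 gap 0.0526 grip 0.0 t 46.0 F [-0.2  0.2 -0.3] j7 -0.51
linear [-0.03   0.028  0.457]
turn units -0.001 (alt 2.094 -2.095)
linear after turn [-0.029  0.027  0.457]
```

```bash
python3 -m handwheel '{"linear":[[-0.02,0.02,0.2],[0,0,0.15],[0,0,0.09],[0,0,0],[0,0,0]],"turn":[0,0,0,0,0]}' 0.6
python3 -m handwheel '{"linear":[[0,0,0],[0,0,0],[0,0,0],[0,0,0],[0,0,0],[0,0,0]],"turn":[0,0,0,0,0,0]}' 0.0 50
python3 -c "
from h import *
go(.6648,-.0370,.112,-103.8)"
```

```text
time_s: 46.55
tcp_pos: [0.6623, -0.0414, 0.1163]
tool_rot: [0.838, 0.545, 0.0, -0.0]
ft_force: [0.1, -0.3, 0.4]
finger_gap: 0.0529
grip_force: 0.0
time_s: 47.15
tcp_pos: [0.6624, -0.0413, 0.1162]
tool_rot: [0.838, 0.545, 0.0, 0.0]
ft_force: [0.8, 0.1, 0.3]
finger_gap: 0.0125
grip_force: 49.9
at [ 0.6624 -0.0413  0.1162] psi -24.0 tilt 0.0 gap 0.0125 grip 49.9 t 47.1 F [0.8 0.1 0.3] j7 -0.52
linear [0.033 0.003 0.028]
turn units 0.929 (alt 3.023 -1.165)
linear after turn [ 0.009 -0.032  0.028]
```

```bash
python3 -m handwheel '{"linear":[[0,0,0],[0,0,0],[0.032,0.003,0.025],[0,0,0],[0,0,0]],"turn":[0,0,0,0,0]}' 0.3
python3 -m handwheel '{"linear":[[0,0,0],[0,0,0],[0,0,0],[0,0,0],[0,0,0]],"turn":[0,0,0,0,0]}' 0.0 55
python3 -m handwheel '{"linear":[[0,0,0],[0,0,0],[0,0,0],[0,0,0],[0,0,0],[0,0,0],[0,0,0],[0,0,0],[0,0,0]],"turn":[0.05,0.05,0.05,0.05,0.05,0.05,0.05,0.05,0.05]}'
python3 -c "
from h import *
go(.6648,-.0370,.112,-104)"
```

```text
time_s: 47.65
tcp_pos: [0.6644, -0.0366, 0.1119]
tool_rot: [0.838, 0.545, -0.0, -0.0]
ft_force: [0.1, -0.0, 0.8]
finger_gap: 0.0263
grip_force: 0.0
time_s: 48.15
tcp_pos: [0.6643, -0.0371, 0.1123]
tool_rot: [0.838, 0.545, -0.0, -0.0]
ft_force: [-2.0, -0.3, 0.3]
finger_gap: 0.0121
grip_force: 54.9
time_s: 49.05
tcp_pos: [0.6652, -0.0364, 0.1123]
tool_rot: [0.972, 0.236, 0.001, -0.0]
ft_force: [0.3, 0.2, -2.6]
finger_gap: 0.0124
grip_force: 55.0
at [ 0.6652 -0.0364  0.1123] psi -62.7 tilt 0.1 gap 0.0124 grip 55.0 t 49.0 F [ 0.3  0.2 -2.6] j7 -1.11
linear [-0.004  0.002  0.002]
turn units 0.480 (alt 2.574 -1.614)
linear after turn [-0.001  0.005  0.002]
```

```bash
python3 -m handwheel '{"linear":[[0,0,0],[0,0,0],[0,0,0],[0,0,0],[0,0,0],[0,0,0],[0,0,0],[0,0,0],[0,0,0],[0,0,0],[0,0,0]],"turn":[0.05,0.05,0.05,0.05,0.05,0.05,0.05,0.05,0.05,0.03,0]}'
python3 -m handwheel '{"linear":[[0,0,0],[0,0,0],[0,0,0],[0,0,0],[0,0,-0.2],[0,0,-0.3],[0,0,-0.1],[0,0,0]],"turn":[0,0,0,0,0,0,0,0]}' 0.6
python3 -m handwheel '{"linear":[[0.25,0,0],[0.25,0,0],[0.25,0,0],[0.25,0,0],[0,0,0]],"turn":[0,0,0,0,0]}'
python3 -c "
from h import *
go(.45,0.1,.25)"
```

```text
time_s: 50.15
tcp_pos: [0.6646, -0.0368, 0.1123]
tool_rot: [0.993, -0.121, 0.0, -0.0]
ft_force: [-0.1, 0.4, 0.3]
finger_gap: 0.0123
grip_force: 55.0
time_s: 50.95
tcp_pos: [0.6663, -0.0374, 0.2054]
tool_rot: [0.993, -0.121, 0.003, -0.0]
ft_force: [-0.0, 0.3, 0.4]
finger_gap: 0.0528
grip_force: 0.0
time_s: 51.45
tcp_pos: [0.8117, -0.0744, 0.1973]
tool_rot: [0.993, -0.121, -0.002, 0.001]
ft_force: [0.4, -0.3, -0.8]
finger_gap: 0.0525
grip_force: 0.0
at [ 0.8117 -0.0744  0.1973] psi -103.9 tilt 0.2 gap 0.0525 grip 0.0 t 51.5 F [ 0.4 -0.3 -0.8] j7 -1.69
linear [-2.621 -0.548 -0.344]
```

```bash
python3 -m handwheel '{"linear":[[0,0,-0.2],[-0.26,0.05,0],[-0.26,0.05,0],[-0.26,0.05,0],[-0.26,0.05,0],[-0.26,0.05,0],[-0.26,0.05,0],[-0.26,0.05,0],[-0.26,0.05,0],[-0.26,0.05,0],[0,0,0]],"turn":[0,0,0,0,0,0,0,0,0,0,0]}'
python3 - <<'E'
from h import *
go(.45,-.05,.25)
snap("scene","s9");snap("top","t9")
a=cv2.imread("pics/s9.png");b=cv2.imread("pics/t9.png")
r=lambda i,x,y,w,h,k:cv2.resize(i[y:y+h,x:x+w],None,fx=k,fy=k,interpolation=cv2.INTER_CUBIC)
cv2.imwrite("pics/c11.png",np.hstack([r(a,335,215,115,165,3.5),r(b,310,130,113,165,3.5)])[:, :798])
E
```

```text
time_s: 52.55
tcp_pos: [0.4466, -0.0543, 0.2304]
tool_rot: [0.993, -0.121, -0.003, -0.0]
ft_force: [0.6, -0.4, -0.8]
finger_gap: 0.0527
grip_force: 0.0
at [ 0.4466 -0.0543  0.2304] psi -103.9 tilt 0.3 gap 0.0527 grip 0.0 t 52.5 F [ 0.6 -0.4 -0.8] j7 -1.80
linear [ 0.014 -0.033 -0.13 ]
```

View pics/c11.png

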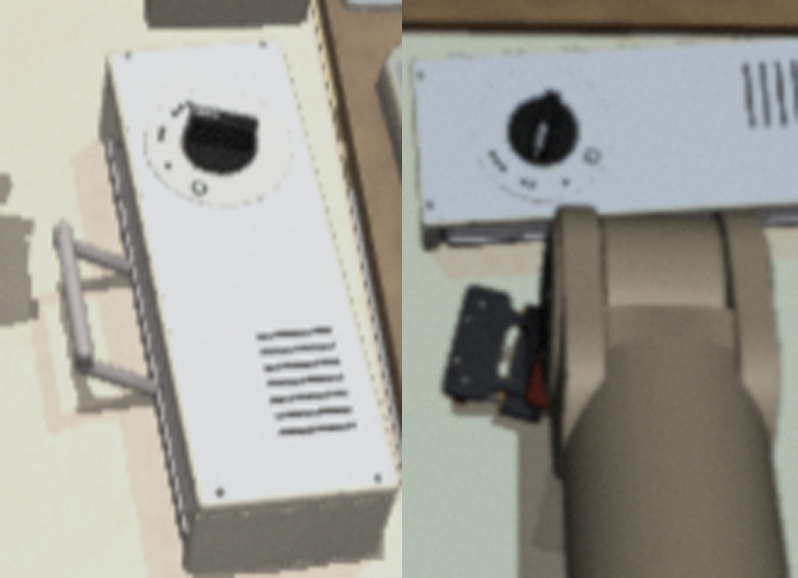

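The crop shows the pointer line, at top (464,170), facing the two dots, and the tray closed with the handle at its innermost place. The robot touches nothing.

```bash
python3 -c "
from bench import bot
print(bot.close_job())"
```

```text
the job is handed in; nothing more can be done
None
```

I handed the job in with all three moulds I could find upright on the tray, the tray pushed to its inner stop, the knob on programme two and the tubs left alone; no verdict was returned.

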